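Load the tablet test dock

TASK

Swing the test dock's counterweighted gate up until it rests open by itself, let go of it, then draw the tablet - the one large device - out of the leaning stack without toppling or pulling out the phones, and stand it in the dock on its floor, centred between the side cheeks and leaning on the backrest; do not drop it. Then swing the gate back down until it is fully closed over the tablet, let go, and leave the phones in their rack and everything else on the bench where it is.

Things in the scene. Friction and masses are not known exactly. Their poses are not given: they have to be found in the camera images.
- tablet_mid (a point): centre of the tablet: loose flat slab, metal body and dark screen, 195 wide, 125 tall, 10 mm thick, 0.3 kg, anywhere in the leaning stack, the only one standing well above its neighbours (37 mm or more up its face). Leans 28 deg from vertical, top towards the robot side. Axes: x out of the screen (away from the robot, 28 deg upward), y along the width, z up its face; top edge at z = +62.5 mm
- phone_a_mid (a point): centre of a smaller phone-sized device of the same look, 150 wide x 72 tall x 10 mm thick, 0.19 kg, loose, leaning in the rack with the tablet; axes as for the tablet. It must stay leaning in the rack
- phone_b_mid (a point): centre of a smaller phone-sized device of the same look, 150 wide x 72 tall x 10 mm thick, 0.19 kg, loose, leaning in the rack with the tablet; axes as for the tablet. It must stay leaning in the rack
- phone_c_mid (a point): centre of a smaller phone-sized device of the same look, 150 wide x 72 tall x 10 mm thick, 0.19 kg, loose, leaning in the rack with the tablet; axes as for the tablet. It must stay leaning in the rack
- rack: fixed plywood rack, 230 mm wide along its y; origin on the table under the back foot of the stack. Floor 12 mm above the table; 70 mm backrest leaning 28 deg back to -x (robot side). The devices' feet stand at x = 0, 12, 24 and 36 mm, face to face; a lip, top 26 mm above the table, runs along the front at x = 68 to 75 mm
- dock_floor (a point): foot line of the fixed aluminium test dock: middle of the line where backrest and floor meet, 12 mm above the table. Axes: x to the front (away from the robot), y along the width towards the hinge post, z up. A seated tablet has its lower back edge on the floor at x = 0 to 12 mm, leans on the backrest, is centred at y = 0, its top edge about 115 mm above the floor
- dock_rest (a point): middle of the top front edge of the dock's backrest, which is 80 mm long, 200 mm wide and leans 28 deg from vertical back to -x (robot side). Axes as dock_floor
- dock_lip (a point): middle of the top inner edge of the dock's front lip: 23 mm in front of the foot line and 15 mm above the dock floor, so the foot slot is 23 mm wide. Side cheeks stand at y = -107 and +107 mm (inner faces), 60 mm long in x about the foot line, 40 mm above the floor. Axes as dock_floor
- gate (a joint): angle of the dock's counterweighted gate, rad. 0 = closed: its steel beam lies level across the dock, 12 mm above a seated tablet's top edge. 1.85 = open: beam a little past vertical, leaning outward. Swings freely between these stops with light damping; balance point about 0.8: below it the gate falls closed, above it falls open and stays. Under 2 N at the handle moves it
- gate_grip (a point): grip point on the axis of the gate's handle, a grey round bar 14 mm in diameter, 90 mm long, parallel to the hinge axis, sticking out from the beam's free end to dock +x (front); 55 mm from the beam, 35 mm from the bar's free end. Runs on a 170 mm circle about gate_hinge. Axes as dock_floor when closed
- gate_hinge (a point): point on the gate's hinge axis (parallel to dock x) level with gate_grip: in dock_floor's frame x 1, y 125, z 135 mm. Closed, the handle is 170 mm to dock -y of it; opening lifts the handle up and over to +y. The 10 x 16 mm beam swings at dock x = -54 mm; the hinge post (165 mm tall, y 112 to 138) stands behind it; a 44 mm round counterweight sits by the hinge
- charger_a: bystander: white charger 50 x 50 x 30 mm, loose; origin under its centre
- charger_b: bystander: white charger 50 x 50 x 30 mm, loose; origin under its centre
- screwdriver: bystander: screwdriver lying flat, loose, about 200 mm long along its x
- carton: bystander: closed cardboard box 90 x 140 x 45 mm, loose; origin under its centre
- label_roll: bystander: roll of labels 100 mm across, 50 mm high, lying flat, loose
- cleaner: bystander: upright blue spray-cleaner bottle, 56 mm across, 150 mm tall, loose
- scanner: bystander: black hand scanner lying flat, about 140 x 75 x 35 mm, loose

How it is judged:
By the outcome, as a careful person would: the job done as asked, in the order asked, and still so for the second after the job is handed in, with the robot touching nothing.
It also fails if it takes over 72 s, if anything falls off the work surface, if the arm or the gripper's body presses on something with over 40 N, if the wrist force passes 120 N, or if a joint passes its speed limit or range.

ROBOT

A 6-joint arm with a two-finger parallel gripper is mounted at the origin on the work surface. World frame = base frame: x ahead of the robot, y to its left, z up, the work surface at z = 0. Lengths are in m, angles in rad, forces in N, time in s.
With the tool pointing down it reaches from about 0.275 to 0.775 m from the base axis. Payload 14.6 kg.
Tool frame: the origin (TCP) lies at the very end of the fingers, on their centre line; the grasp point (between the pads) lies 19 mm behind it; z points along the fingers, y is the line along which they close (so a half turn about z gives the same grasp; the last joint's range is limited). The gripper opens to 85 mm and grips with 20 to 120 N. Pads are 22 mm wide; open, the fingers measure 114 mm over their backs; the gripper's body (76 mm by 85 mm) begins 54 mm behind the grasp point. The pads swing forward as they close: fully open they stand 13 mm farther back than shut.
Start: joints at [1.031, 0.263, -0.048, 1.259, 0, 1.415], TCP at [0.197, 0.487, 0.231] pointing down, gripper open.
Joint ranges: [-2.65, 2.65], [-0.89, 1.7], [-1.18, 1.37], [-2.13, 2.11], [-1.35, 1.29], [-3.14, 3.14]. Speed limits (rad/s): [1.89, 1.89, 2.57, 2.79, 3.14, 3.14].

INTERFACE

Orientations are given as [roll, pitch, yaw] about the fixed x, y, z axes, in that order (R = Rz(yaw) Ry(pitch) Rx(roll)).
In Python, from station import bot, solver, eyes gives the robot as it stands. The module is installed in compiled form; this text tells all that it offers. Calls block until the motion is done:
- bot.goto(position, orientation): joint-space move of the TCP to a pose.
- bot.line_to(position, rotation=None, v=0.15): straight line of the TCP; rotation=None keeps the orientation; v is the mean speed in m/s.
- bot.set_joints(angles): joint-space move.
- bot.command_gripper(opening, grasp_force=None): opening from 0.0 (shut) to 1.0 (fully open); grasp_force is the grip in N (None keeps the last); returns when the fingers have stopped.
- bot.dwell(seconds).
- solver.ik(position, orientation): joint angles nearest the present ones, or None.
- bot.sense(): the state.
- eyes.read_camera(name): name is "side" or "top" or "wrist"; returns a dict with "color" (480x640x3 uint8, blue, green, red), "mtx" (3x3 intrinsics, pixels), "dist_coeffs" ([k1, k2, p1, p2, k3] as OpenCV has them; the pictures are not rectified), "rvec" (rotation vector, rad) and "tvec" (3), from world to camera coordinates, as OpenCV has them. Camera axes: x right, y down, z forward; pixel columns grow to the right and rows downward; lengths in m; the calibration is good to about 2 mm. A picture is of the moment at which its call begins. There is no depth.
A pose or a line that the arm cannot do raises bot.MotionError and nothing moves.
- bot.finish_job(): hands the job in; it is judged then, once.
The state is a dict: "t": time; "qpos": joint angles; "dq": joint speeds; "joint_efforts": joint torques, N m; "ee_pos": TCP position; "orientation": TCP orientation; "wrist_force": force on the tool from outside, world axes, zero at the start; "wrist_torque": the same for the moment, N m; "grip_width": opening from 0.0 (shut) to 1.0 (fully open); "grasp_force": force on a finger pad.
Only numpy, scipy, OpenCV 4.12 (cv2) and the standard library are available. Lean on these libraries where they do the work, as an engineer would, in place of code of your own. Each camera call takes 0.05 s, during which the arm holds its last target. There are 200 camera calls.

## Working session

There is one attempt and no reset: what is moved stays moved. The work goes in short steps, each a Python script; the robot and the scene stay as the last script left them, time stands still between calls to the robot, and variables do not carry over. Pictures are saved under pics/ and viewed, at most 10 in all, crops included, and the job is handed in when it is done.

```bash
mkdir -p pics
python3 - <<'E'
from station import bot, solver, eyes
import cv2,pickle
d={}
for n in ("side","top","wrist"):
    r=eyes.read_camera(n); d[n]=r; cv2.imwrite(f"pics/{n}0.png",r["color"])
    print(n,r["mtx"],r["dist_coeffs"],r["rvec"],r["tvec"])
pickle.dump(d,open("cams0.pkl","wb"))
print(bot.sense())
E
```

```text
side [[475.39528343   0.         317.93572863]
 [  0.         475.39528343 238.7733243 ]
 [  0.           0.           1.        ]] [-0.00843969  0.          0.          0.          0.        ] [ 0.63230324 -2.44379612  1.37964472] [0.49123778 0.20906054 1.05078461]
top [[567.50798385   0.         321.87155037]
 [  0.         567.50798385 234.65695184]
 [  0.           0.           1.        ]] [-0.02631169  0.          0.          0.          0.        ] [ 2.13637974 -2.13469637  0.20111608] [-0.00708682  0.57436596  1.25594077]
wrist [[345.41600273   0.         319.48196682]
 [  0.         345.41600273 232.11092765]
 [  0.           0.           1.        ]] [-0.00366361  0.          0.          0.          0.        ] [-2.40545079 -1.622256   -0.22505725] [-0.52547027 -0.03593152  0.37914225]
{'t': 0.15, 'qpos': array([ 1.03072606e+00,  2.63458463e-01, -4.87733867e-02,  1.25939463e+00,
       -1.68253615e-05,  1.41549350e+00]), 'dq': array([ 4.86246849e-04, -2.05694771e-03,  1.72794070e-03, -3.24693172e-04,
       -1.55120400e-03,  9.84935402e-05]), 'joint_efforts': array([ 2.01122239e-03, -6.37820435e+01,  3.84651303e+01,  1.05395421e-02,
       -2.21238588e-04,  5.39915641e-05]), 'ee_pos': array([0.19696255, 0.48643794, 0.23091854]), 'orientation': array([-3.14076989e+00, -1.11783924e-04,  2.75682517e+00]), 'wrist_force': array([-0.47280715, -0.10475845,  0.1507253 ]), 'wrist_torque': array([ 0.02152216, -0.02888456,  0.00033863]), 'grasp_force': 0.0, 'grip_width': 0.9989061400002864}
```

View pics/side0.png

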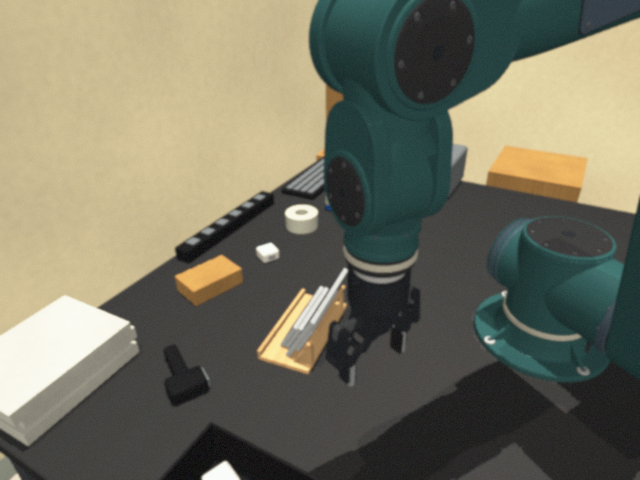

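View pics/top0.png

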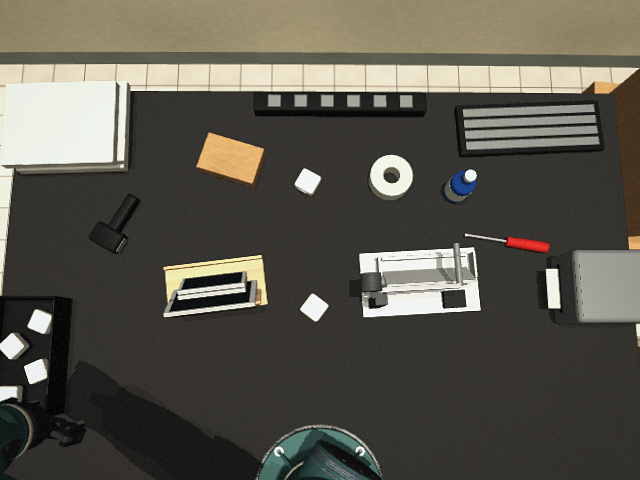

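The top view shows the rack at about (215,287), the dock at about (420,283) with its post on the left (372,285), and the handle at (457,260). I'll enlarge both.

Run:
```python
import cv2,numpy as np
im=cv2.imread("pics/top0.png")
a=cv2.resize(im[245:325,150:282],None,fx=6,fy=6,interpolation=cv2.INTER_CUBIC)[:300*2]
a=cv2.resize(im[250:322,155:275],(500,300),interpolation=cv2.INTER_CUBIC)
b=cv2.resize(im[238:322,350:490],(500,300),interpolation=cv2.INTER_CUBIC)
cv2.imwrite("pics/crop1.png",np.vstack([a,b]))
```

```text
(no output)
```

View pics/crop1.png

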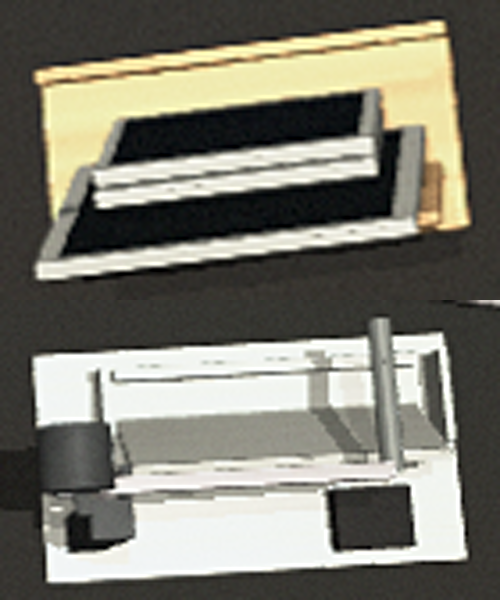

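The enlarged crop shows two phones in front of the tablet. The tablet's top edge runs from crop (40,272) to (418,228). The dock is turned about 3°, with the handle from crop (400,465) to (378,320). Next I'll work out the poses from these.

```bash
cat > h.py <<'E'
import numpy as np,cv2,pickle
from scipy.spatial.transform import Rotation as Ro
def back(c,uv,z):
    p=cv2.undistortPoints(np.array([[uv]],float),c["mtx"],c["dist_coeffs"])[0,0]
    R=cv2.Rodrigues(np.asarray(c["rvec"],float))[0]; t=np.asarray(c["tvec"],float).ravel()
    o=-R.T@t; d=R.T@np.r_[p,1.]
    return o+d*(z-o[2])/d[2]
def proj(c,P):
    return cv2.projectPoints(np.atleast_2d(np.asarray(P,float)),np.asarray(c["rvec"],float),np.asarray(c["tvec"],float),c["mtx"],c["dist_coeffs"])[0][:,0]
E
python3 - <<'E'
from h import *
np.set_printoptions(precision=4,suppress=True)
c=pickle.load(open("cams0.pkl","rb"))["top"]
f=lambda u,v:(155+(u+.5)*120/500-.5,250+(v+.5)*72/300-.5)
g=lambda u,v:(350+(u+.5)*140/500-.5,238+(v-300+.5)*84/300-.5)
S,C=np.sin(np.radians(28)),np.cos(np.radians(28))
print("tab top back L,R",back(c,f(38,278),.1224),back(c,f(418,233),.1224))
print("tab top front L,R",back(c,f(38,264),.127),back(c,f(418,222),.127))
zt=.012+.072*C
print("phones: front top edge",[back(c,f(*p),zt+.0047) for p in((95,170),(378,138))])
print("phones: back of 2nd",[back(c,f(*p),zt) for p in((97,208),(376,174))])
print("lip outer top",[back(c,f(*p),.026) for p in((35,72),(443,22))])
print("handle free/beam",back(c,g(378,320),.147),back(c,g(400,466),.147))
print("lip inner",[back(c,g(*p),.027) for p in((110,378),(415,366))])
print("base corners",[back(c,g(*p),.012) for p in((33,355),(443,333),(466,558),(48,582))])
print("backrest top",[back(c,g(*p),.083) for p in((115,470),(395,462))])
print("cheek right front/top",[back(c,g(*p),.052) for p in((420,352),(445,450))])
E
```

```text
tab top back L,R [0.3854 0.3292 0.1224] [0.4084 0.1366 0.1224]
tab top front L,R [0.3923 0.3283 0.127 ] [0.4137 0.1362 0.127 ]
phones: front top edge [array([0.4435, 0.3127, 0.0803]), array([0.4607, 0.1632, 0.0803])]
phones: back of 2nd [array([0.4237, 0.3119, 0.0756]), array([0.442 , 0.1644, 0.0756])]
lip outer top [array([0.5021, 0.3615, 0.026 ]), array([0.5306, 0.135 , 0.026 ])]
handle free/beam [ 0.5392 -0.2904  0.147 ] [ 0.452  -0.2999  0.147 ]
lip inner [array([ 0.5201, -0.1434,  0.027 ]), array([ 0.5282, -0.3438,  0.027 ])]
base corners [array([ 0.5373, -0.0944,  0.012 ]), array([ 0.5524, -0.3676,  0.012 ]), array([ 0.4039, -0.3759,  0.012 ]), array([ 0.3887, -0.1025,  0.012 ])]
backrest top [array([ 0.4552, -0.1389,  0.083 ]), array([ 0.4602, -0.3136,  0.083 ])]
cheek right front/top [array([ 0.5338, -0.3407,  0.052 ]), array([ 0.4706, -0.354 ,  0.052 ])]
```

Run:
```python
from station import bot, solver, eyes
from h import *
np.set_printoptions(precision=4,suppress=True)
c=pickle.load(open("cams0.pkl","rb"))["wrist"]
Rc=cv2.Rodrigues(np.asarray(c["rvec"]))[0]; cp=-Rc.T@np.ravel(c["tvec"])
s=bot.sense(); Rt=Ro.from_euler("xyz",s["orientation"]).as_matrix()
print("cam in tool",Rt.T@(cp-s["ee_pos"]),"axis",Rt.T@Rc.T[:,2], "right",Rt.T@Rc.T[:,0])
for yaw in(.052,.052-np.pi,.052+np.pi): print(yaw,solver.ik([.505,-.292,.30],[np.pi,0,yaw]))
S=np.radians(28)
def tab(yaw,tw):  # tool z down the face
    a=Ro.from_euler("z",yaw)*Ro.from_euler("y",-S)*Ro.from_euler("xz",[np.pi,0])
    return (a*Ro.from_euler("z",tw)).as_euler("xyz")
for tw in(np.pi/2,-np.pi/2):
  for p,y in(([.40,.233,.13],.12),([.36,.233,.25],.12),([.40,.233,.30],.12),([.46,0,.46],.05),([.46,-.247,.46],.05),([.46,-.247,.13],.05),([.6,0,.25],.05)):
    print(tw,p,solver.ik(p,tab(y,tw)))
```

```text
cam in tool [ 0.0698  0.0012 -0.1426] axis [-0.2748 -0.0008  0.9615] right [0.0004 1.     0.0009]
0.052 [-0.6639  0.3605  0.2807  1.491   0.      2.4257]
-3.089592653589793 [-0.6639  0.3605  0.2807  1.491   0.     -0.7159]
3.193592653589793 [-0.6639  0.3605  0.2807  1.491   0.     -0.7159]
1.5707963267948966 [0.4, 0.233, 0.13] [ 0.4442 -0.0322 -0.8473  0.2889 -0.1501 -1.2824]
1.5707963267948966 [0.36, 0.233, 0.25] [ 0.5013 -0.2029 -0.6164  0.6988 -0.1756 -1.2306]
1.5707963267948966 [0.4, 0.233, 0.3] [ 0.4442 -0.1679 -0.456   0.8159 -0.1501 -1.2824]
1.5707963267948966 [0.46, 0, 0.46] [-0.2721 -0.1812 -0.0325  1.2523  0.1492 -1.8574]
1.5707963267948966 [0.46, -0.247, 0.46] [-0.8589  0.0059  0.1504  1.3995  0.3794 -2.4186]
1.5707963267948966 [0.46, -0.247, 0.13] [-0.8589  0.1084 -0.669   0.4775  0.3794 -2.4186]
1.5707963267948966 [0.6, 0, 0.25] [-0.1894  0.0687 -0.3777  0.6477  0.1116 -1.7831]
-1.5707963267948966 [0.4, 0.233, 0.13] [ 0.4442 -0.0322 -0.8473  0.2889 -0.1501  1.8592]
-1.5707963267948966 [0.36, 0.233, 0.25] [ 0.5013 -0.2029 -0.6164  0.6988 -0.1756  1.911 ]
-1.5707963267948966 [0.4, 0.233, 0.3] [ 0.4442 -0.1679 -0.456   0.8159 -0.1501  1.8592]
-1.5707963267948966 [0.46, 0, 0.46] [-0.2721 -0.1812 -0.0325  1.2523  0.1492  1.2842]
-1.5707963267948966 [0.46, -0.247, 0.46] [-0.8589  0.0059  0.1504  1.3995  0.3794  0.723 ]
-1.5707963267948966 [0.46, -0.247, 0.13] [-0.8589  0.1084 -0.669   0.4775  0.3794  0.723 ]
-1.5707963267948966 [0.6, 0, 0.25] [-0.1894  0.0687 -0.3777  0.6477  0.1116  1.3585]
```

```bash
cat >> h.py <<'E'
S28=np.radians(28)
def tab(yaw): # tool z down the face, tool x = -y of device
    return (Ro.from_euler("z",yaw)*Ro.from_euler("y",-S28)*Ro.from_euler("x",np.pi)*Ro.from_euler("z",np.pi/2)).as_euler("xyz")
E
python3 - <<'E'
from station import bot, solver, eyes
from h import *
bot.goto([.48,-.27,.36],[np.pi,0,.052-np.pi])
r=eyes.read_camera("wrist"); pickle.dump(r,open("w1.pkl","wb"))
cv2.imwrite("pics/w1.png",r["color"]); 
t=eyes.read_camera("top");cv2.imwrite("pics/t1.png",t["color"]);print(bot.sense()["t"])
E
```

```text
3.125
```

View pics/w1.png

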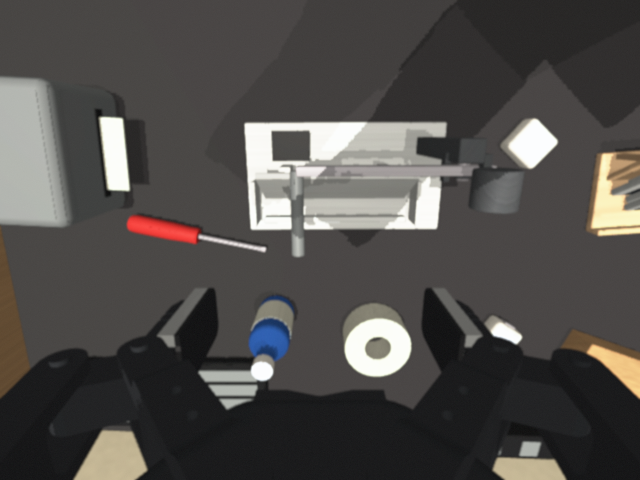

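The wrist view shows the dock at (245–446, 122–230), the handle from (294,168) to (298,256) and the beam along row 171. I'll enlarge it once to get a precise fit.

Run:
```python
import cv2
im=cv2.imread("pics/w1.png")
cv2.imwrite("pics/w1c.png",cv2.resize(im[112:262,235:435],(800,600),interpolation=cv2.INTER_CUBIC))
```

```text
(no output)
```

View pics/w1c.png

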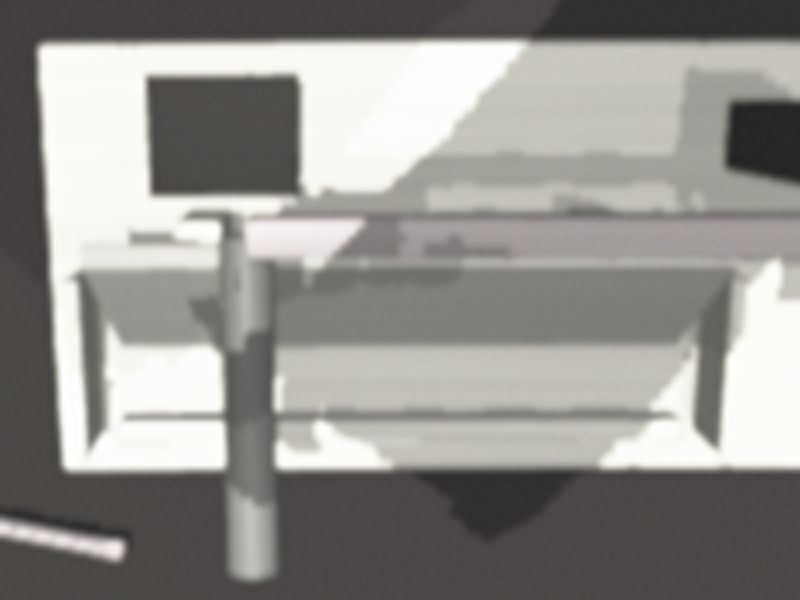

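Run:
```python
from h import *
from scipy.optimize import least_squares
np.set_printoptions(precision=4,suppress=True)
c=pickle.load(open("w1.pkl","rb"))
b=lambda u,v,z: back(c,(235+(u+.5)/4-.5,112+(v+.5)/4-.5),z)
F=[(120,345,.012,0,0),(690,345,.012,0,0),(85,268,.083,0,-.0376),(735,268,.083,0,-.0376),(125,414,.027,0,.023),(675,412,.027,0,.023),
(79,280,.052,1,-.107),(89,450,.052,1,-.107),(735,280,.052,1,.107),(720,450,.052,1,.107),(105,425,.012,1,-.107),(696,425,.012,1,.107),
(249,262,.147,1,-.045),(252,570,.147,1,-.045)]
P=np.array([b(*f[:3])[:2] for f in F])
def res(q):
    ca,sa=np.cos(q[2]),np.sin(q[2]); d=(P-q[:2])@np.array([[ca,-sa],[sa,ca]])
    return [d[i,f[3]]-f[4] for i,f in enumerate(F)]
s=least_squares(res,[.5,-.247,.05],loss="soft_l1",f_scale=.003)
print(s.x,np.array(res(s.x))*1000)
print(P[-2:])
```

```text
[ 0.4985 -0.2457  0.054 ] [ 0.0105  0.1443  1.1828  1.3165 -1.0648 -1.6669  0.2851  0.6543 -0.1021
 -0.7218 -0.5622  1.1514  0.0457 -0.7061]
[[ 0.4551 -0.2931]
 [ 0.5386 -0.2893]]
```

```bash
cat >> h.py <<'E'
D=np.array([.4985,-.2457]); DY=.054; RD=np.array([[np.cos(DY),-np.sin(DY)],[np.sin(DY),np.cos(DY)]])
def dock(x,y,z): return np.r_[D+RD@[x,y],.012+z]
def grip(a): return dock(.001,.125-.17*np.cos(a),.135+.17*np.sin(a))-[0,0,.019]
DOWN=[np.pi,0,DY-np.pi]
E
python3 - <<'E'
from station import bot, solver, eyes
from h import *
np.set_printoptions(precision=2,suppress=True)
st=lambda m:(lambda s:print(m,s["t"],s["wrist_force"],s["grip_width"],s["grasp_force"],s["ee_pos"]))(bot.sense())
bot.goto(grip(0)+[0,0,.07],DOWN)
bot.command_gripper(.6)
bot.line_to(grip(0)); st("at")
bot.command_gripper(0,20); st("gripped")
for a in np.arange(.1,.41,.1):
    bot.line_to(grip(a),v=.08); st(round(a,2))
E
```

```text
at 4.875 [-0.42 -0.24 -0.03] 0.5993025130624369 0.0 [ 0.5  -0.29  0.13]
gripped 5.3 [-1.79 -8.04  1.55] 0.15610599097567848 22.257553339004517 [ 0.5  -0.29  0.13]
0.1 5.6583 [ 0.44 -7.92 -0.85] 0.1512059869223733 21.859940886497498 [ 0.5  -0.29  0.15]
0.2 6.0167 [ 0.15 -7.91  0.47] 0.14981484006949597 21.6719913482666 [ 0.5  -0.29  0.16]
0.3 6.375 [-1.02 -9.81  2.56] 0.1528559067575115 21.537502706050873 [ 0.5  -0.28  0.18]
0.4 6.7333 [ -1.68 -13.05   3.89] 0.15356989487927283 21.46937906742096 [ 0.5  -0.28  0.2 ]
```

Gripping works (about 13 mm wide). I'll continue up the arc.

Run:
```python
from station import bot, solver, eyes
from h import *
np.set_printoptions(precision=2,suppress=True)
st=lambda m:(lambda s:print(m,s["t"],s["wrist_force"],s["grip_width"],s["grasp_force"],s["ee_pos"]))(bot.sense())
ok=True
for a in np.arange(.55,1.8,.15):
    bot.line_to(grip(a),v=.1); st(round(a,2))
    s=bot.sense()
    if np.linalg.norm(s["wrist_force"])>40 or s["grip_width"]<.1: ok=False;break
if ok:
    bot.command_gripper(.9); st("open")
    bot.line_to(grip(1.8)+[0,0,.10]); st("up")
```

```text
0.55 7.1417 [ -3.16 -16.17   8.71] 0.1559950058848616 21.53744325041771 [ 0.5  -0.27  0.22]
0.7 7.55 [ -5.12 -20.76  15.41] 0.15108332173091776 21.860301196575165 [ 0.5  -0.25  0.24]
0.85 7.9583 [ -3.98 -18.15  19.27] 0.15407189650741857 22.412151843309402 [ 0.5  -0.24  0.26]
1.0 8.3667 [ -4.24 -14.69  20.69] 0.15302795174948264 22.84044474363327 [ 0.5  -0.21  0.27]
1.15 8.775 [-3.88 -9.52 19.19] 0.155639603774347 22.970008850097656 [ 0.5  -0.19  0.29]
1.3 9.1833 [-2.19 -4.3  14.68] 0.1544433035038613 23.08955043554306 [ 0.5  -0.17  0.29]
1.45 9.5917 [-1.93 -1.12 12.64] 0.15798582145535126 23.18518191576004 [ 0.49 -0.14  0.3 ]
1.6 10.0 [-1.03  1.42  9.36] 0.15125776253163883 23.083694279193878 [ 0.49 -0.12  0.3 ]
1.75 10.4083 [0.62 1.12 3.88] 0.1556603196861494 22.762649953365326 [ 0.49 -0.09  0.3 ]
open 11.0417 [-0.61  1.05 -0.08] 0.9017722312330501 0.0 [ 0.49 -0.09  0.3 ]
up 11.85 [ 0.56  1.31 -0.68] 0.8987470328914591 0.0 [ 0.49 -0.08  0.39]
```

Run:
```python
from station import bot, solver, eyes
from h import *
bot.goto([.37,.235,.33],tab(.12))
r=eyes.read_camera("wrist"); pickle.dump(r,open("w2.pkl","wb"))
t=eyes.read_camera("top"); s=eyes.read_camera("side")
cv2.imwrite("pics/w2full.png",r["color"])
a=cv2.resize(t["color"][225:335,340:490],(400,293))
b=cv2.resize(s["color"][220:420,220:420],(293,293))
w=cv2.resize(r["color"],(400,300))
cv2.imwrite("pics/m2.png",np.vstack([np.hstack([a,b]),np.hstack([w,np.zeros((300,293,3),np.uint8)])]));print(bot.sense()["t"])
```

```text
13.3083
```

View pics/m2.png

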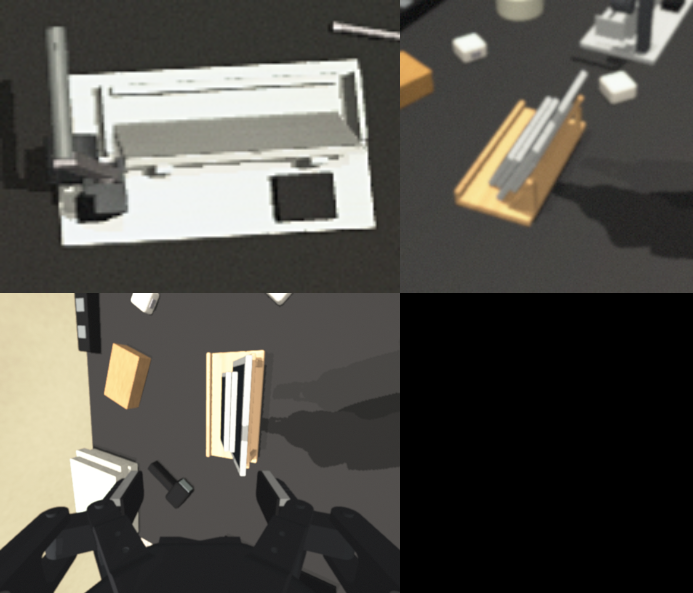

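The gate stands open, and the tablet's top edge is visible in the wrist view at about (245,415) of the montage. I'll enlarge that.

Run:
```python
import cv2
im=cv2.imread("pics/w2full.png")
cv2.imwrite("pics/w2c.png",cv2.resize(im[85:295,320:440],(480,600) if 0 else (342,600),interpolation=cv2.INTER_CUBIC))
```

```text
(no output)
```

View pics/w2c.png

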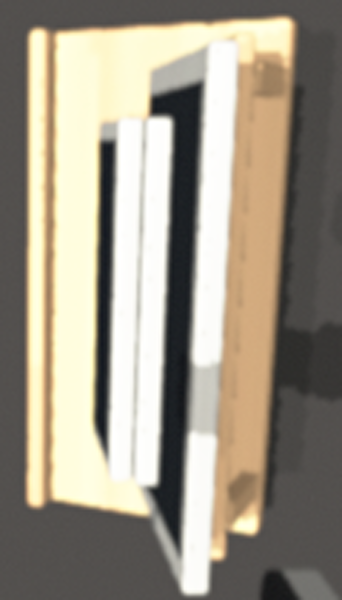

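Run:
```python
from h import *
np.set_printoptions(precision=4,suppress=True)
c=pickle.load(open("w2.pkl","rb"))
b=lambda u,v,z: back(c,(320+(u+.5)/2.85-.5,85+(v+.5)/2.857-.5),z)
zb=.012+.125*np.cos(S28); zf=zb+.01*np.sin(S28)
fr,br,fl,bl=b(207,42,zf),b(237,42,zb),b(180,592,zf),b(210,592,zb)
print(fr,br,fl,bl); m=(fr+br+fl+bl)/4; y=(fl+bl-fr-br)/2
print("mid",m,"yaw",np.arctan2(-y[0],y[1]),"w",np.linalg.norm(y),"thick",np.linalg.norm((fr+fl-br-bl)[:2]/2))
```

```text
[0.415  0.1405 0.1271] [0.4066 0.1394 0.1224] [0.3912 0.3315 0.1271] [0.3812 0.33   0.1224]
mid [0.3985 0.2353 0.1247] yaw 0.1280030476183164 w 0.1923416286580849 thick 0.00926680522576537
```

```bash
cat >> h.py <<'E'
T=np.array([.3990,.2349,.1247]); TY=.126
face=lambda yaw: Ro.from_euler("z",yaw).apply([-np.sin(S28),0,np.cos(S28)])
E
python3 - <<'E'
from station import bot, solver, eyes
from h import *
np.set_printoptions(precision=3,suppress=True)
st=lambda m:(lambda s:print(m,s["t"],s["wrist_force"],s["grip_width"],s["grasp_force"],s["ee_pos"]))(bot.sense())
z=face(TY)
bot.goto(T+.06*z,tab(TY)); bot.command_gripper(.7)
bot.line_to(T-.032*z,v=.1); st("at")
bot.command_gripper(0,50); st("grip")
bot.line_to(T-.012*z,v=.05); st("+20")
for d in(.02,.05,.09): bot.line_to(T+d*z,v=.06); st(d)
for n in("side","top"): cv2.imwrite(f"pics/{n}3.png",eyes.read_camera(n)["color"])
a=cv2.imread("pics/side3.png")[180:420,200:440]; b=cv2.imread("pics/top3.png")[230:340,130:290]
cv2.imwrite("pics/m3.png",np.hstack([cv2.resize(a,(400,400)),cv2.resize(b,(400,275))[:275].copy() if 0 else cv2.copyMakeBorder(cv2.resize(b,(400,275)),0,125,0,0,cv2.BORDER_CONSTANT)]))
E
```

```text
at 15.35 [-0.937 -0.413  0.379] 0.7012862845578629 0.0 [0.414 0.237 0.097]
grip 15.85 [-3.524 -0.385  6.88 ] 0.10927082183121642 49.76102292537689 [0.414 0.237 0.097]
+20 16.4 [-0.452  0.621 -4.357] 0.10869966447942433 49.06668305397034 [0.404 0.236 0.114]
0.02 17.0833 [-0.463 -0.059 -4.029] 0.10861908594448315 49.06794726848602 [0.39  0.234 0.142]
0.05 17.7333 [-0.359 -0.426 -4.879] 0.10888796960509428 49.04758930206299 [0.376 0.232 0.169]
0.09 18.55 [-0.292  0.038 -3.936] 0.11159674777080696 49.03831958770752 [0.357 0.23  0.204]
```

View pics/m3.png

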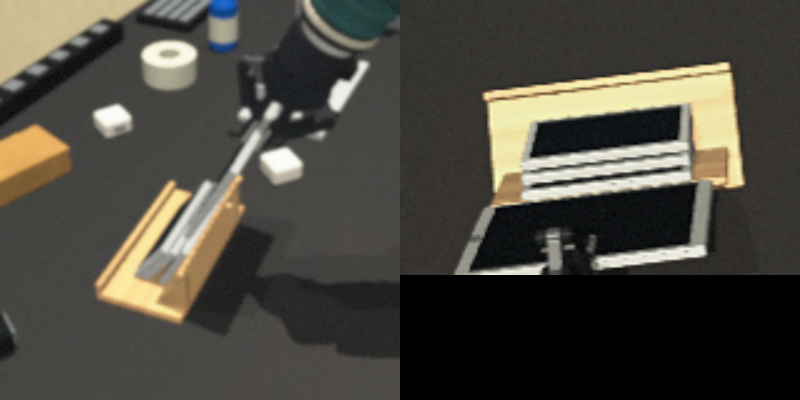

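Three phones sit in the rack and the tablet is clear of them. Next I'll carry it over the open gate to a hover above the dock and check the side clearances there.

```bash
cat >> h.py <<'E'
XT=Ro.from_euler("z",DY).apply([np.cos(S28),0,np.sin(S28)])
def seat(d,fx=.004,fy=0.,fz=.0): return dock(fx,fy,fz)+.005*XT+(.093+d)*face(DY)
E
python3 - <<'E'
from station import bot, solver, eyes
from h import *
np.set_printoptions(precision=3,suppress=True)
st=lambda m:(lambda s:print(m,s["t"],s["wrist_force"],s["grip_width"],s["grasp_force"],s["ee_pos"]))(bot.sense())
p=bot.sense()["ee_pos"]
bot.line_to([p[0]+.01,p[1],.46],v=.25)
h=seat(.10); print(h)
bot.line_to([h[0],h[1],.46],tab(DY),v=.25); st("over")
bot.line_to(h+[0,0,.03],v=.15); st("hover")
im=eyes.read_camera("top"); pickle.dump(im,open("t4.pkl","wb"))
cv2.imwrite("pics/t4c.png",cv2.resize(im["color"][230:330,340:490],(800,533),interpolation=cv2.INTER_CUBIC))
E
```

```text
[ 0.416 -0.25   0.185]
over 22.4917 [-0.584  0.672 -3.601] 0.11224191683199626 49.011492133140564 [ 0.416 -0.25   0.46 ]
hover 24.275 [-0.921  0.419 -4.087] 0.10816546576665988 49.03542459011078 [ 0.417 -0.25   0.215]
```

View pics/t4c.png

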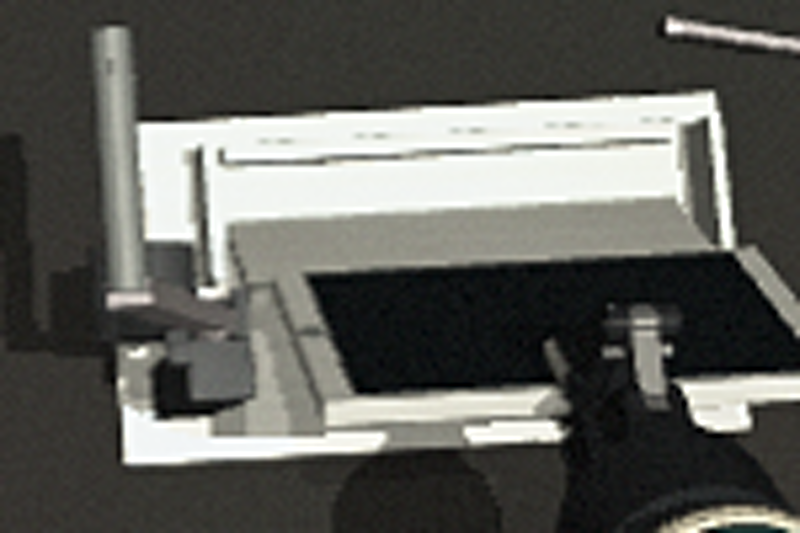

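Run:
```python
from h import *
np.set_printoptions(precision=1,suppress=True)
c=pickle.load(open("t4.pkl","rb")); tcp=np.array([.417,-.25,.215]); z=face(DY); y=np.r_[RD@[0,1],0]
tcp=seat(.10)+[0,0,.03]
q=lambda P:(proj(c,P)-[340,230]+.5)*5.333-.5
for n,P in(("topfrontL",tcp+.032*z+.005*XT+.0975*y),("topbackL",tcp+.032*z-.005*XT+.0975*y),("footfrontL",tcp-.093*z+.005*XT+.0975*y),("footfrontR",tcp-.093*z+.005*XT-.0975*y),("TCPfront",tcp+.005*XT),
 ("ref: lipL",dock(.023,.107,.015)),("cheek+ top rear",dock(-.03,.107,.04)),("restL",dock(-.0376,.1,.0706)),("post top -y front",dock(-.06,.112,.153))): print(n,q(P)[0])
```

```text
topfrontL [321.  409.7]
topbackL [320.9 435. ]
footfrontL [268.6 275.5]
footfrontR [752.9 249.2]
TCPfront [568.4 358.2]
ref: lipL [204.8 169.3]
cheek+ top rear [220.1 285.2]
restL [246.7 296. ]
post top -y front [246.5 336.9]
```

The tablet matches the predicted pose to within 1–2 mm (top-left corner at (325,403), foot-left at (272,280)). It also clears the post, whose edge is at column 255. I'll lower it along its face.

Run:
```python
from station import bot, solver, eyes
from h import *
np.set_printoptions(precision=3,suppress=True)
st=lambda m:(lambda s:(print(m,s["t"],s["wrist_force"],s["grip_width"],s["ee_pos"]),s["wrist_force"])[1])(bot.sense())
S=lambda d: seat(d,.005,-.001)
bot.line_to(S(.10),v=.1); st(.1)
bot.line_to(S(.03),v=.1); f0=st(.03)
for d in np.arange(.015,-.008,-.0015) :
    bot.line_to(S(d),v=.03); f=st(round(d,4))
    if f[2]-f0[2]>5 or np.linalg.norm(f-f0)>12: break
```

```text
0.1 24.775 [-0.279  0.675 -3.887] 0.10838230538062049 [ 0.418 -0.251  0.185]
0.03 25.625 [ 0.179 -0.012 -4.728] 0.10861562385185887 [ 0.45  -0.25   0.124]
0.015 26.275 [ 0.325 -0.613 -3.53 ] 0.10950194268822565 [ 0.457 -0.249  0.11 ]
0.0135 26.525 [-0.34  -0.482 -2.816] 0.10695640056042958 [ 0.458 -0.249  0.108]
0.012 26.775 [-0.282  0.522 -4.496] 0.11060041875683513 [ 0.459 -0.249  0.107]
0.0105 27.025 [ 0.159  0.143 -4.559] 0.10895878761843608 [ 0.459 -0.249  0.106]
0.009 27.275 [-0.438 -0.664 -3.191] 0.11159378782613928 [ 0.46  -0.249  0.104]
0.0075 27.525 [ 0.492  0.011 -4.223] 0.1057633225955572 [ 0.461 -0.249  0.103]
0.006 27.775 [ 0.028  0.091 -3.362] 0.10988712474302624 [ 0.462 -0.249  0.102]
0.0045 28.025 [ 0.63  -0.288 -3.603] 0.1043167605879651 [ 0.462 -0.249  0.1  ]
0.003 28.275 [ 0.491 -0.153 -3.234] 0.10897869752948214 [ 0.463 -0.249  0.099]
0.0015 28.525 [-0.941  0.175 -3.041] 0.10889723589770882 [ 0.464 -0.249  0.098]
0.0 28.775 [-1.3    0.176  1.136] 0.10867220852951354 [ 0.465 -0.249  0.097]
```

Run:
```python
from station import bot, solver, eyes
from h import *
np.set_printoptions(precision=3,suppress=True)
st=lambda m:(lambda s:(print(m,s["t"],s["wrist_force"],s["grip_width"],s["ee_pos"]),s["wrist_force"])[1])(bot.sense())
S=lambda d: seat(d,.005,-.001)
b=np.r_[RD@[-1,0],0]; p=S(0)
for k in range(1,8):
    bot.line_to(p+b*.001*k,v=.02); f=st(k)
    if f[0]>5: break
bot.command_gripper(.35); st("rel")
bot.line_to(p+b*.001*k+.08*face(DY),v=.12); st("up")
bot.goto(grip(1.85)+[0,0,.10],DOWN); bot.command_gripper(.9); st("gate")
s=eyes.read_camera("side");t=eyes.read_camera("top"); w=eyes.read_camera("wrist")
pickle.dump((s,t,w),open("c5.pkl","wb"))
a=cv2.resize(t["color"][230:330,340:490],(480,320),interpolation=cv2.INTER_CUBIC)
r=cv2.resize(t["color"][230:340,140:290],(320,235),interpolation=cv2.INTER_CUBIC)
e=cv2.resize(w["color"],(400,280)); g=cv2.resize(s["color"][120:400,200:600],(400,280))
cv2.imwrite("pics/m5.png",np.vstack([np.hstack([a,cv2.copyMakeBorder(r,0,85,0,0,cv2.BORDER_CONSTANT)]),np.hstack([e,g])]))
```

```text
1 29.025 [0.191 0.277 0.198] 0.10878193603378714 [ 0.464 -0.249  0.097]
2 29.275 [ 0.858 -0.272  0.619] 0.10928203991743161 [ 0.462 -0.249  0.097]
3 29.525 [2.019 0.292 1.881] 0.10597720515095146 [ 0.461 -0.249  0.097]
4 29.775 [ 1.351 -0.944  2.861] 0.10852258863089423 [ 0.46  -0.249  0.097]
5 30.025 [3.979 0.182 1.869] 0.10609343297618627 [ 0.459 -0.249  0.097]
6 30.275 [11.42   1.276 -0.094] 0.1085668508415335 [ 0.459 -0.249  0.097]
rel 30.6083 [-0.505 -0.148 -0.592] 0.35371554700040014 [ 0.458 -0.249  0.096]
up 31.425 [-0.115  0.233 -0.707] 0.35067408569331004 [ 0.421 -0.251  0.167]
gate 33.8 [-1.161 -0.306  0.214] 0.8982623927202773 [ 0.49  -0.074  0.391]
```

View pics/m5.png

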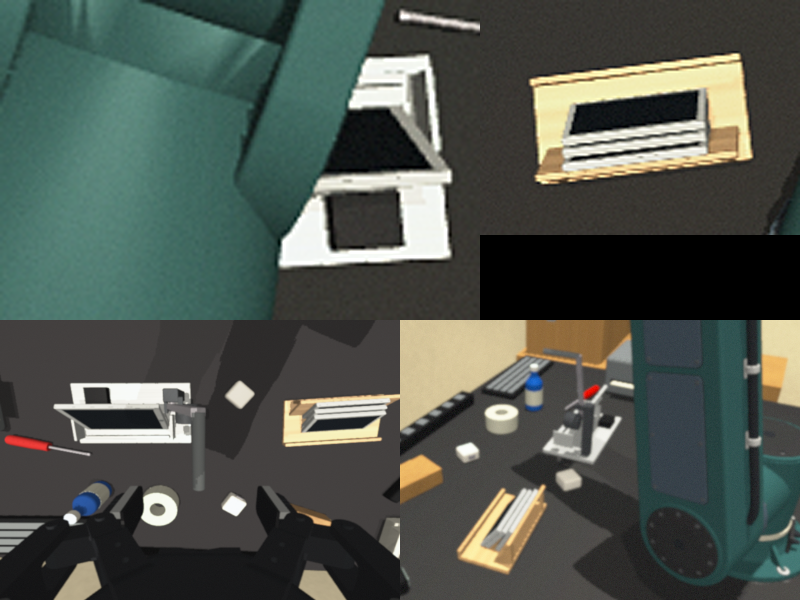

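The tablet is seated in the dock, all three phones lean in the rack, and the handle is centred under the tool (column 199 of 400). Now I'll close the gate.

Run:
```python
from station import bot, solver, eyes
from h import *
np.set_printoptions(precision=2,suppress=True)
st=lambda m:(lambda s:(print(m,s["t"],s["wrist_force"],s["grip_width"],s["grasp_force"],s["ee_pos"]),s)[1])(bot.sense())
bot.line_to(grip(1.85)); st("at")
bot.command_gripper(0,20); st("grip")
for a in [1.75,1.6,1.45,1.3,1.15,1.,.85,.7,.55,.4,.3,.2,.1,.04,.01]:
    bot.line_to(grip(a),v=.1); s=st(a)
    if np.linalg.norm(s["wrist_force"])>45 or s["grip_width"]<.1: print("STOP");break
else:
    bot.command_gripper(.6); st("open")
    bot.line_to(grip(0)+[0,0,.12]); bot.goto([.30,0.05,.42],[np.pi,0,DY-np.pi]); st("up")
    cv2.imwrite("pics/e.png",eyes.read_camera("top")["color"][230:340,130:490])
    t=cv2.imread("pics/e.png"); cv2.imwrite("pics/e2.png",cv2.resize(t,(800,244),interpolation=cv2.INTER_CUBIC))
```

```text
at 34.7667 [-0.44  0.19  0.2 ] 0.90255982630704 0.0 [ 0.49 -0.07  0.29]
grip 35.3583 [ -0.97 -10.75   1.15] 0.1552939293461657 21.019659340381622 [ 0.49 -0.08  0.29]
1.75 35.675 [0.03 2.06 4.94] 0.15100805671004394 21.214679181575775 [ 0.49 -0.09  0.3 ]
1.6 36.0833 [1.18 0.75 3.5 ] 0.15454930955888924 21.322131156921387 [ 0.49 -0.12  0.3 ]
1.45 36.4917 [ 3.05  1.1  -0.53] 0.15309972551272186 21.22398018836975 [ 0.49 -0.14  0.3 ]
1.3 36.9 [3.82 0.56 0.36] 0.15252720174069243 21.291760504245758 [ 0.5  -0.17  0.29]
1.15 37.3083 [ 3.65  0.57 -0.38] 0.15610860301111656 21.364856958389282 [ 0.5  -0.19  0.28]
1.0 37.7167 [ 4.15  2.   -1.06] 0.15425726390979383 21.457611322402954 [ 0.5  -0.21  0.27]
0.85 38.125 [ 4.18  1.92 -0.68] 0.1560552502281666 21.60372644662857 [ 0.5  -0.23  0.26]
0.7 38.5333 [3.67 0.06 0.04] 0.153709580328103 21.835291385650635 [ 0.5  -0.25  0.24]
0.55 38.9417 [ 4.81  0.57 -0.03] 0.14906328229121452 22.091174125671387 [ 0.5  -0.27  0.22]
0.4 39.35 [ 4.74  1.19 -0.67] 0.15298027062185537 22.505523562431335 [ 0.5  -0.28  0.19]
0.3 39.6667 [ 3.67 -0.15  0.72] 0.14980384759905316 22.600112557411194 [ 0.5  -0.28  0.18]
0.2 39.9833 [ 3.93 -3.13  0.83] 0.15434527121421532 22.90659338235855 [ 0.5  -0.29  0.16]
0.1 40.3 [ 3.97 -5.44 -0.22] 0.14874570658336528 23.212933838367462 [ 0.5  -0.29  0.14]
0.04 40.55 [ 3.02 -7.76  0.27] 0.15285724645110949 23.39075893163681 [ 0.5  -0.29  0.13]
0.01 40.8 [ 3.96 -7.68 -0.22] 0.1503956227501789 23.47067266702652 [ 0.5  -0.29  0.13]
open 41.25 [-0.09 -0.25  0.91] 0.5999450093283378 0.0 [ 0.5  -0.29  0.13]
up 43.7833 [ 0.58 -1.   -0.08] 0.5984695998192967 0.0 [0.3  0.05 0.42]
```

I've used all ten pictures, so I'll compare the handle and rack regions numerically with the first image.

Run:
```python
from station import bot, solver, eyes
from h import *
bot.goto([.20,.35,.42],[np.pi,0,DY-np.pi])
c=eyes.read_camera("top"); n=cv2.cvtColor(c["color"],cv2.COLOR_BGR2GRAY).astype(int); o=cv2.cvtColor(cv2.imread("pics/top0.png"),cv2.COLOR_BGR2GRAY).astype(int)
h=np.abs(n-o)[238:270,450:466]; print("handle diff",h.mean(),np.percentile(h,95))
print("free end above plate old/new\n",o[243,448:468],n[243,448:468])
print("row 252\n",o[252,448:468],n[252,448:468])
d=np.abs(n-o)>40
for nm,(a,b,e,f) in dict(charger_a=(165,198,290,325),charger_b=(288,325,295,332),screw=(230,255,485,555),carton=(130,188,195,268),roll=(150,202,365,415),bottle=(165,205,440,480),scanner=(190,255,85,142)).items(): print(nm,d[a:b,e:f].mean().round(3))
# tablet top edge white run: columns along predicted top edge
y=np.r_[RD@[0,1],0]; top=dock(0,0,.0)+.010*XT*.5+.125*face(DY)
for s in(.10,.0965,.09,-.09,-.0965,-.10): 
    u=proj(c,top+s*y)[0]; print(s,u.round(1),n[int(round(u[1])),int(round(u[0]))])
print(bot.sense()["t"])
```

```text
handle diff 19.53125 135.89999999999998
free end above plate old/new
 [ 52  53  57  51  51  65  99 142 176 154 131  65  49  55  55  55  55  49
  55  52] [ 52  52  50  52  46  65  99 146 176 153 136  68  46  54  52  54  49  52
  54  51]
row 252
 [245 244 245 246 251 185 103 119 153 185 154 125 143 199 225 227 190 188
 232 247] [246 246 243 246 253 187 105 119 155 185 153 122 143 198 225 229 189 186
 233 247]
charger_a 0.0
charger_b 0.0
screw 0.0
carton 0.0
roll 0.0
bottle 0.0
scanner 0.0
0.1 [388.9 291.2] 218
0.0965 [390.5 291.1] 191
0.09 [393.5 290.9] 123
-0.09 [476.9 286.4] 229
-0.0965 [479.9 286.2] 249
-0.1 [481.5 286.1] 51
45.2917
```

The handle is back in its closed position to the pixel, nothing else on the bench has moved, and the tablet is in the dock. Handing in.

```bash
python3 -c "
from station import bot
print(bot.finish_job())"
```

```text
the job is handed in; nothing more can be done
None
```

The job is handed in at about 45 s: the tablet stands in the dock leaning on the backrest with the gate closed over it, all three phones still lean in the rack (last seen just before the gate was closed), and the chargers, screwdriver, carton, label roll, cleaner and scanner did not move.

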